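# Twist-check the loose sample jar and set it aside for rework

## Robot

A 6-joint arm with a two-finger parallel gripper is mounted at the origin on the work surface. World frame = base frame: x ahead of the robot, y to its left, z up, the work surface at z = 0. Lengths are in mm, angles in rad, forces in N, time in s.
With the tool pointing down it reaches from about 275 to 750 mm from the base axis. Payload 10.2 kg.
Tool frame: the origin (TCP) lies at the very end of the fingers, on their centre line; the grasp point (between the pads) lies 19 mm behind it (robot.grasp_offset is the z of the grasp point in the tool frame, in mm); z points along the fingers, y is the line along which they close (so a half turn about z gives the same grasp; the last joint's range is limited). The gripper opens to 85 mm and grips with 20 to 120 N. Pads are 22 mm wide; open, the fingers measure 114 mm over their backs; the gripper's body (76 mm by 85 mm) begins 54 mm behind the grasp point. The pads swing forward as they close: fully open they stand 13 mm farther back than shut.
Start: joints at [0.935, 0.313, 1.498, -0, 1.331, -0.223], TCP at [210.63, 480.901, 204.594] pointing down, gripper open.
Joint ranges: [-2.94, 2.94], [-0.97, 2.17], [0.19, 2.56], [-1.23, 4.37], [0.02, 3.11], [-2.88, 2.88]. Speed limits (rad/s): [2.39, 2.39, 3.01, 3.14, 3.14, 3.14].

## Interface

Orientations are given as a rotation vector (axis times angle).
In Python, from workcell import robot, imaging, ticket gives the robot as it stands.
- The arm moves only by the tool drive_tool, never from a script. Its argument "series" is a list that holds one entry, the list of rows, each a list of 5 numbers: the shift along the tool's x, y, z each as a share of 150 mm, from -1 to 1, then the turn about the tool's z as a share of 180 degrees, from -1 to 1, then the closure in counts, from 0 (fully open) to 255 (shut). In form: [[[dx, dy, dz, twist, gripper], ...]]. A call has 1 to 12 rows; each row shifts and turns the commanded pose from where the row before left it, along the tool's axes as they then stand; what a row does not reach is not made up. A row lasts 1/8 s, in which the tool goes at most 62.5 mm and 10.7 degrees, less where a joint would pass 70% of its speed; a pose out of reach is approached as far as the arm can. A call with a number of a shift or a turn outside -1 to 1 is refused whole. A call with a gripper value outside its range is refused whole. The fingers move at their own pace and stop on an object; "newtons" is the grip in N (left out, the last holds). Time passes only in rows, so rows that do not move let the fingers close. It gives the time, the measured TCP pose, the force, the opening and the grip force at its end, in the units of the state.
- robot.get_state(): the state, without advancing time (a new reading comes with each control period).
- imaging.read_camera(name): name is "scene" or "top"; returns (picture, depth): 480x640x3 uint8, red, green, blue; 480x640 float32, mm along the optical axis (not along the pixel's ray), 0 where there is no reading.
- imaging.camera_info(name): a dict with "fx", "fy", "cx", "cy" (pixels), "k1" (the pictures are not rectified: a ray, as slopes to the right and down, at radius r is drawn at 1 + k1 r^2 times it, then the intrinsics apply), "pose" (4x4, takes a point from camera to world coordinates). Camera axes: x right, y down, z forward; pixel columns grow to the right and rows downward; lengths in mm; the calibration is good to about 2 mm. A picture is of the moment at which its call begins. camera_info takes no time and is no camera call.
- ticket.finish_job(): hands the job in; it is judged then, once.
The state is a dict: "time": time; "q": joint angles; "joint_vel": joint speeds; "effort": joint torques, N m; "tcp_pos": TCP position; "ee_rot": TCP orientation; "contact_force": force on the tool from outside, world axes, zero at the start; "moment": the same for the moment, N m; "finger_gap": finger opening in mm; "gripper_force": force on a finger pad.
Only numpy, scipy, OpenCV 4.12 (cv2) and the standard library are available. Lean on these libraries where they do the work, as an engineer would, in place of code of your own. Each camera call takes 0.05 s, during which the arm holds its last target. There are 200 camera calls.

## Task

One of the three green-capped, square-bodied sample jars in the square four-pocket foam rack has a loose cap: it stands up off the jar with a strip of bare neck showing under it, while the other caps are screwed right down. With the jar still in its pocket, twist that cap gently, an eighth to a quarter of a turn either way, to confirm that it is loose, then lift the jar out by the cap and stand it upright in the shallow steel rework tray, lowering it to the tray floor before letting go. Leave the other two capped jars where they are.

Things in the scene. Friction and masses are not known exactly. Their poses are not given: they have to be found in the camera images.
- loose_jar: Jar with the loose cap, 120 g. White square body 44 x 44 mm, 42 mm high, then a round grey neck 26 mm across (34 mm collar in its first 3 mm). Green ribbed cap, round, 36 mm across, on the same axis 60 to 84 mm above the jar's underside: 15 mm of bare neck shows. Can be lifted by the cap, which never comes off. Origin: centre of the underside, z up, x and y square to the sides.
- loose_cap (a joint): Turn of the loose cap on its jar, rad, positive anticlockwise seen from above; -0.15 to 0.15 at the start. Turns either way about the jar's axis with light friction (0.025 N m), stays where left, does not rise; stops at -2.2 and 2.2. A ridge on its top turns with it. The square pocket keeps the jar from turning, bar 8 degrees of play.
- rework_tray: Shallow open steel tray, fixed and empty; outside 180 mm (its x) by 140 mm (its y) by 25 mm high, walls and floor 5 mm thick. Origin: centre of its underside, on the table; z up.
- sound_jar: Bystander: same body and cap as the loose jar, but the cap is screwed right down, 46 to 70 mm above its underside. Origin: centre of the underside, z up. All jars stand in a fixed white foam rack, 200 x 200 x 30 mm, with four 47 mm square pockets, 105 mm apart and 20 mm deep (floor 10 mm above the table); the fourth holds an open cup 46 mm high.
- tall_jar: Bystander in the same rack, taller: 44 mm square body 62 mm high, same cap screwed right down, 66 to 90 mm above its underside. Origin: centre of the underside, z up.
Things that resemble listed ones, but are neither listed nor needed, are in the scene too. Leave any red look-alike of the loose_jar alone. What is shaped like the rework_tray but red is not meant.

How it is judged:
By the outcome, as a careful person would: the job done as asked, in the order asked, and still so for the second after the job is handed in, with the robot touching nothing.
It also fails if it takes over 42 s, if anything falls off the work surface, if the arm or the gripper's body presses on something with over 40 N, if the wrist force passes 120 N, or if a joint passes its speed limit or range.

## Working session

There is one attempt and no reset: what is moved stays moved. The work goes in short steps, Python scripts to look and compute and a tool call to move; the robot and the scene stay as the last step left them, time stands still between calls to the robot, and variables do not carry over. Pictures are saved under pics/ and viewed, at most 10 in all, crops included, and the job is handed in when it is done.

Besides the shell and the picture viewer there is one more tool, called after "Emit:" by a JSON object that holds its "api" and its "payload", one argument or row to a line. drive_tool: Moves the arm, as the interface text tells. Shift numbers are shares of 150 mm and turn numbers shares of 180 degrees, none past 1 either way. Its arguments: {"type":"object","properties":{"series":{"type":"array","items":{"type":"array","items":{"type":"array","items":{"type":"number"}}}},"newtons":{"type":"number"}},"required":["series"]}

```bash
mkdir -p pics
cat > h.py <<'E'
import numpy as np, cv2
from workcell import robot, imaging, ticket
def snap(name,tag):
    p,d=imaging.read_camera(name); np.savez(f'{tag}.npz',p=p,d=d)
    cv2.imwrite(f'pics/{tag}.png',p[:,:,::-1]); return p,d
def world(name,d):
    c=imaging.camera_info(name); K=np.array([[c['fx'],0,c['cx']],[0,c['fy'],c['cy']],[0,0,1.]])
    v,u=np.mgrid[:480,:640]
    pts=np.stack([u,v],-1).reshape(-1,1,2).astype(float)
    r=cv2.undistortPoints(pts,K,np.array([c['k1'],0,0,0,0.])).reshape(480,640,2)
    P=np.dstack([r*d[...,None],d]); T=np.array(c['pose'])
    W=P@T[:3,:3].T+T[:3,3]; W[d==0]=np.nan; return W
E
python3 - <<'E'
from h import *
s=robot.get_state(); print(s['time'],s['tcp_pos'],s['ee_rot'],s['finger_gap'])
for n in('top','scene'):
    snap(n,n+'0'); print(np.round(imaging.camera_info(n)['pose'],2).tolist())
E
```

```text
0.0 [210.44550721 480.6522841  204.02893529] [-6.43749816e-01 -3.07437169e+00  1.85855419e-03] 85.09946868183856
[[-0.0, -0.98, 0.17, 297.49], [-1.0, 0.0, -0.0, -84.87], [0.0, -0.17, -0.98, 1201.94], [0.0, 0.0, 0.0, 1.0]]
[[0.12, 0.74, -0.66, 1142.81], [0.99, -0.08, 0.09, -180.98], [0.02, -0.66, -0.75, 755.22], [0.0, 0.0, 0.0, 1.0]]
```

View pics/top0.png

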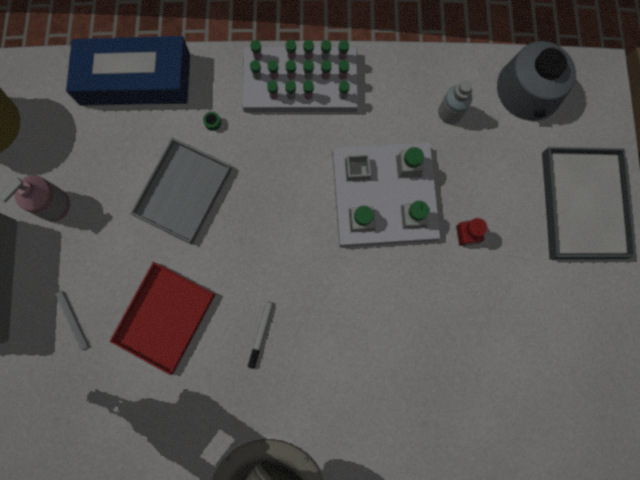

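View pics/scene0.png

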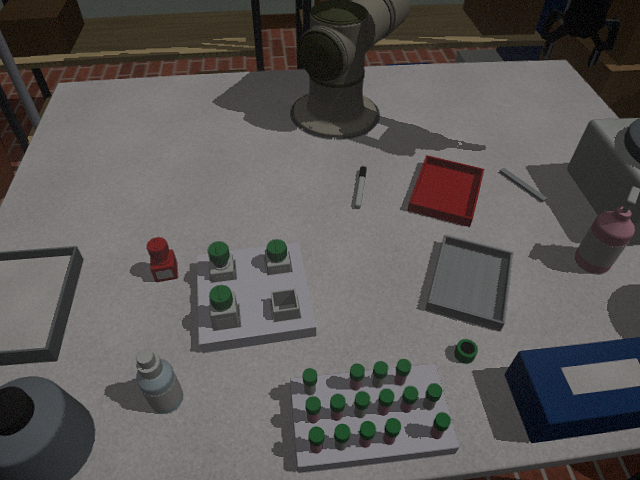

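Three green-capped jars are candidates, at top px (364,216), (419,211) and (414,157), which are scene px (277,249), (219,253) and (221,297). The red look-alike is at scene (160,258), the grey steel tray at top (184,190), and a red tray at (164,318). I'll measure heights and check an enlarged crop.

Run:
```python
from h import *
z=np.load('scene0.npz'); c=z['p'][225:350,140:330]
cv2.imwrite('pics/crop.png',cv2.convertScaleAbs(cv2.resize(c[:,:,::-1],None,fx=4,fy=4,interpolation=cv2.INTER_CUBIC),alpha=1.5))
for n in('top','scene'):
    z=np.load(n+'0.npz'); W=world(n,z['d']); p=z['p'].astype(int)
    g=((p[...,1]>1.5*p[...,0])&(p[...,1]>1.5*p[...,2])&(p[...,1]>35)).astype(np.uint8)
    k,l,st,ce=cv2.connectedComponentsWithStats(g)
    for i in range(1,k):
        if st[i,4]<150: continue
        P=W[l==i]; P=P[~np.isnan(P[:,0])]
        zt=np.percentile(P[:,2],90); T=P[P[:,2]>zt-6]
        (cx,cy),r=cv2.minEnclosingCircle(T[:,:2].astype(np.float32))
        print(n,ce[i].round(),st[i,4],'ztop',zt.round(1),'mean',T.mean(0).round(1),'circ',round(cx,1),round(cy,1),round(r,1))
    # tray rim & rack
    for nm,(u0,v0,u1,v1),lo,hi in (('tray',(125,130,245,250) if n=='top' else (420,228,520,335),18,32),('rack',(325,138,448,250) if n=='top' else (190,240,320,352),24,34)):
        P=W[v0:v1,u0:u1].reshape(-1,3); P=P[(P[:,2]>lo)&(P[:,2]<hi)]
        (c0,sz,a)=cv2.minAreaRect(P[:,:2].astype(np.float32)); print(n,nm,np.round(c0,1),np.round(sz,1),round(a,1),len(P))
```

```text
top [414. 156.] 241 ztop 101.7 mean [ 651.7 -281.    99.4] circ 651.9 -280.6 17.6
top [419. 210.] 247 ztop 95.8 mean [ 547.6 -287.4   93.5] circ 548.8 -287.1 17.1
top [363. 215.] 241 ztop 82.3 mean [ 541.1 -184.6   79.6] circ 540.9 -183.7 16.8
top tray [608.3 182.8] [142.3 180.5] 64.3 840
top rack [ 599.2 -233.3] [201.9 200.3] 3.6 6868
scene [276. 246.] 184 ztop 82.5 mean [ 543.3 -183.4   80.8] circ 543.0 -183.7 17.0
scene [218. 249.] 209 ztop 96.3 mean [ 550.5 -287.7   94.5] circ 550.3 -288.5 17.6
scene [220. 294.] 275 ztop 102.6 mean [ 655.1 -280.8  100.7] circ 655.2 -281.0 17.6
scene [467. 349.] 150 ztop 26.4 mean [758.1 124.1  24.8] circ 756.7 124.6 18.1
scene [310. 375.] 159 ztop 83.5 mean [ 805.5 -148.3   82.3] circ 805.7 -148.6 11.3
scene [434. 390.] 152 ztop 84.1 mean [850.4  31.3  82.8] circ 851.1 31.4 10.7
scene [411. 393.] 163 ztop 84.5 mean [850.9  -4.8  82.9] circ 850.1 -4.7 10.9
scene [387. 396.] 170 ztop 84.5 mean [850.8 -40.8  82.9] circ 850.5 -40.9 10.5
scene [362. 399.] 169 ztop 84.7 mean [851.1 -77.   82.9] circ 850.3 -76.4 10.8
scene [338. 401.] 176 ztop 84.4 mean [ 851.  -112.6   82.8] circ 850.3 -112.4 10.6
scene [313. 404.] 181 ztop 84.4 mean [ 850.9 -148.6   82.8] circ 850.4 -148.6 10.8
scene [442. 420.] 177 ztop 84.2 mean [895.4  30.9  82.5] circ 895.0 31.2 10.8
scene [393. 426.] 193 ztop 83.9 mean [895.4 -40.7  82.3] circ 895.2 -41.1 11.2
scene [368. 429.] 195 ztop 84.0 mean [895.6 -76.6  82.3] circ 895.5 -75.5 11.5
scene [342. 432.] 200 ztop 83.8 mean [ 895.6 -112.4   82.1] circ 895.5 -112.2 11.2
scene [316. 435.] 207 ztop 83.6 mean [ 895.7 -148.4   82.2] circ 895.7 -148.1 11.0
scene tray [607.1 183.1] [139. 184.] 64.1 1069
scene rack [ 597.8 -232.9] [204.  201.3] 3.9 6872
```

View pics/crop.png

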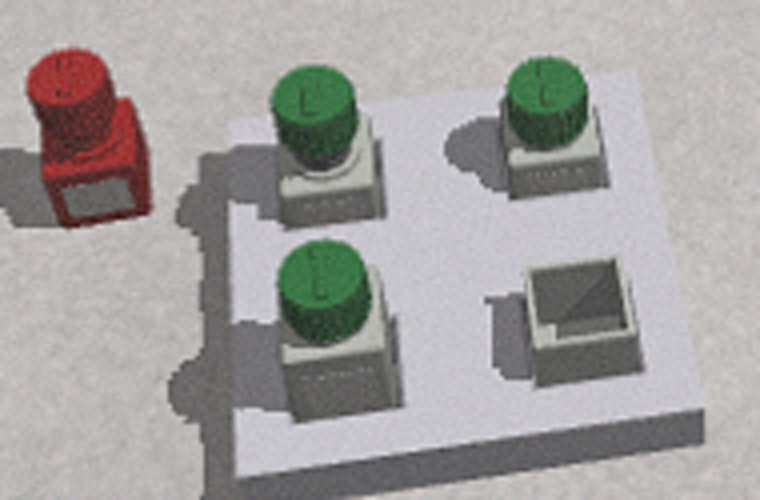

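The loose one is at crop (314,100), scene (218,250), top (419,211). It has bare grey neck under the cap and its top is at 95 mm, which fits 10+84. The tall jar (top 101 mm) and the sound jar (top 82 mm) have their caps seated on the body. The jar axis is at about (549.5,-288), and the steel tray centre at (608,183).

Emit:
{"api": "drive_tool", "payload": {
  "series": [
    [[-0.13,-0.12,0,0,0],[-0.258,-0.237,0,0,0],[-0.258,-0.237,0,0,0],[-0.258,-0.237,0,0,0],[-0.258,-0.237,0,0,0],[-0.258,-0.237,0,0,0],[-0.258,-0.237,0,0,0],[-0.258,-0.237,0,0,0],[-0.258,-0.237,0,0,0],[-0.258,-0.237,0,0,0],[-0.258,-0.237,0,0,0],[-0.258,-0.237,0,0,0]]
  ]
}}

```text
time: 1.6
tcp_pos: [454.7, -74.1, 204.4]
ee_rot: [-0.644, -3.075, -0.0]
contact_force: [1.3, 0.9, 0.3]
finger_gap: 85.4
gripper_force: 0.0
```

Emit:
{"api": "drive_tool", "payload": {
  "series": [
    [[-0.258,-0.237,0,0,0],[-0.258,-0.237,0,0,0],[-0.258,-0.237,0,0,0],[-0.258,-0.237,0,0,0],[-0.128,-0.117,0,0,0],[0,0,0,0.055,0],[0,0,0,0.055,0],[0,0,0,0.055,0],[0,0,0,0.055,0],[0,0,0,0.055,0],[0,0,0,0,0],[0,0,0,0,0]]
  ]
}}

```text
time: 3.1
tcp_pos: [549.6, -288.5, 204.4]
ee_rot: [-1.868, -2.526, -0.0]
contact_force: [0.6, -0.0, 0.4]
finger_gap: 85.1
gripper_force: 0.0
```

```bash
cat >> h.py <<'E'
from scipy.spatial.transform import Rotation as Ro
def go(x,y,z):
    s=robot.get_state(); R=Ro.from_rotvec(s['ee_rot']).as_matrix()
    print('t',s['time'],'tcp',s['tcp_pos'].round(1) if hasattr(s['tcp_pos'],'round') else s['tcp_pos'],'q',np.round(s['q'],2),'gap',round(s['finger_gap'],1),'F',np.round(s['contact_force'],1))
    print('y_ang',np.degrees(np.arctan2(R[1,1],R[0,1])).round(1),'zax',R[:,2].round(3),'shares',((R.T@(np.array([x,y,z])-s['tcp_pos']))/150).round(3))
E
python3 -c "
from h import *
go(549.5,-288,62)"
```

```text
t 3.1 tcp [ 549.6 -288.5  204.4] q [-0.67  0.53  1.18 -0.    1.43 -0.97] gap 85.1 F [ 0.6 -0.   0.4]
y_ang 17.0 zax [-0.  0. -1.] shares [0.003 0.001 0.949]
```

Emit:
{"api": "drive_tool", "payload": {
  "series": [
    [[0,0,0.15,0,0],[0,0,0.3,0,0],[0,0,0.2,0,0],[0,0,0.15,0,0],[0,0,0.1,0,0],[0,0,0.05,0,0],[0,0,0,0,0],[0,0,0,0,60]]
  ],
  "newtons": 35
}}

```text
time: 4.1
tcp_pos: [550.0, -288.8, 63.0]
ee_rot: [1.871, 2.522, -0.0]
contact_force: [0.2, 0.4, 0.0]
finger_gap: 69.9
gripper_force: 0.0
```

Run:
```python
from h import *
go(549.5,-288,62)
p,d=snap('scene','s1')
c=p[190:340,120:320]
cv2.imwrite('pics/crop1.png',cv2.convertScaleAbs(cv2.resize(c[:,:,::-1],None,fx=4,fy=4,interpolation=cv2.INTER_CUBIC),alpha=1.5))
```

```text
t 4.1 tcp [ 550.  -288.8   63. ] q [-0.67  0.65  1.36 -0.    1.13 -0.97] gap 69.9 F [0.2 0.4 0. ]
y_ang 16.9 zax [ 0.001 -0.001 -1.   ] shares [ 0.006 -0.002  0.006]
```

View pics/crop1.png

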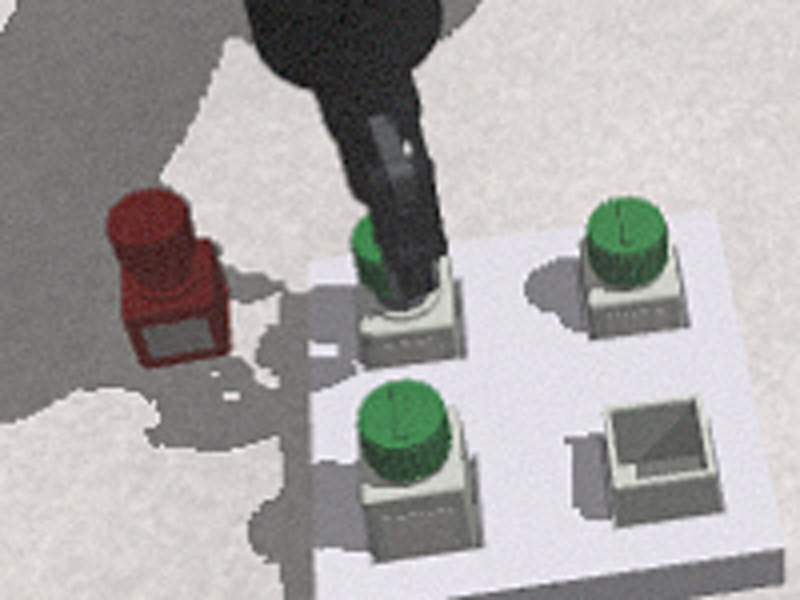

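The fingers straddle the cap at crop (400,260), clear of the tall jar at (405,440). Next I close and twist by about 70°.

Emit:
{"api": "drive_tool", "payload": {
  "series": [
    [[0,0,0,0,110],[0,0,0,0,130],[0,0,0,0,150],[0,0,0,0,200],[0,0,0,0,255],[0,0,0,0,255]]
  ],
  "newtons": 35
}}

```text
time: 4.9
tcp_pos: [549.7, -288.7, 62.5]
ee_rot: [1.872, 2.523, -0.0]
contact_force: [-1.4, -0.3, 6.0]
finger_gap: 33.6
gripper_force: 34.6
```

Emit:
{"api": "drive_tool", "payload": {
  "series": [
    [[0,0,0,0.03,255],[0,0,0,0.045,255],[0,0,0,0.045,255],[0,0,0,0.045,255],[0,0,0,0.045,255],[0,0,0,0.045,255],[0,0,0,0.045,255],[0,0,0,0.045,255],[0,0,0,0.03,255],[0,0,0,0.015,255],[0,0,0,0,255],[0,0,0,0,255]]
  ]
}}

```text
time: 6.4
tcp_pos: [550.0, -288.8, 62.4]
ee_rot: [2.981, 0.989, 0.001]
contact_force: [2.1, -1.5, 2.9]
finger_gap: 33.7
gripper_force: 34.6
```

Run:
```python
from h import *
go(549.5,-288,62); s=robot.get_state(); print(s['moment'],s['gripper_force'])
```

```text
t 6.4 tcp [ 550.  -288.8   62.4] q [-0.67  0.65  1.36  0.    1.13  0.26] gap 33.7 F [ 2.1 -1.5  2.9]
y_ang -53.3 zax [ 0.001 -0.001 -1.   ] shares [ 0.001 -0.007  0.003]
[-0.52374395 -0.3759522  -0.03919451] 34.592310190200806
```

The cap turned freely: the tool rotated 70° with only light torque. Now I'll lift straight up.

Emit:
{"api": "drive_tool", "payload": {
  "series": [
    [[0,0,-0.04,0,255],[0,0,-0.08,0,255],[0,0,-0.12,0,255],[0,0,-0.15,0,255],[0,0,-0.15,0,255],[0,0,-0.14,0,255],[0,0,-0.1,0,255],[0,0,-0.05,0,255],[0,0,0,0,255]]
  ]
}}

```text
time: 7.52
tcp_pos: [549.6, -288.5, 186.8]
ee_rot: [2.982, 0.988, 0.0]
contact_force: [-0.4, -0.0, -2.1]
finger_gap: 33.3
gripper_force: 35.3
```

Run:
```python
from h import *
go(608,183,182)
p,d=snap('scene','s2')
c=p[170:350,120:360]
cv2.imwrite('pics/crop2.png',cv2.convertScaleAbs(cv2.resize(c[:,:,::-1],None,fx=3.3,fy=3.3,interpolation=cv2.INTER_CUBIC),alpha=1.5))
```

```text
t 7.525 tcp [ 549.6 -288.5  186.8] q [-0.67  0.54  1.21  0.    1.39  0.26] gap 33.3 F [-0.4 -0.  -2.1]
y_ang -53.4 zax [ 0. -0. -1.] shares [ 2.189 -2.29   0.032]
```

View pics/crop2.png

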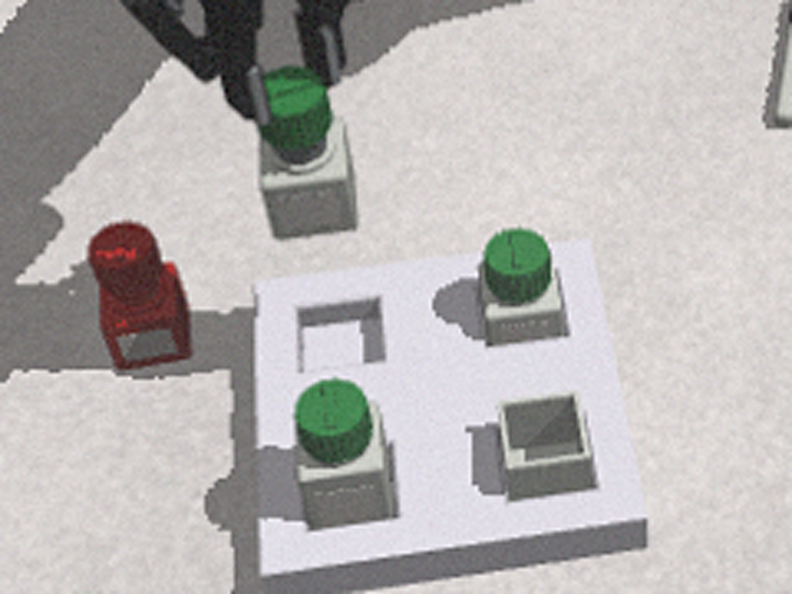

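The jar hangs upright at crop (308,150) with its cap ridge turned about 70°, and its pocket at (340,335) is empty. The other two jars haven't moved. Now I'll carry it to the tray.

Emit:
{"api": "drive_tool", "payload": {
  "series": [
    [[0.06,-0.06,0,0,255],[0.13,-0.14,0,0,255],[0.2,-0.21,0,0,255],[0.22,-0.23,0,0,255],[0.22,-0.23,0,0,255],[0.22,-0.23,0,0,255],[0.22,-0.23,0,0,255],[0.22,-0.23,0,0,255],[0.22,-0.23,0,0,255],[0.2,-0.21,0,0,255],[0.13,-0.14,0,0,255],[0.1,-0.11,0,0,255]]
  ]
}}

```text
time: 9.07
tcp_pos: [605.2, 175.7, 186.1]
ee_rot: [-2.981, -0.989, 0.002]
contact_force: [0.2, 0.2, -0.7]
finger_gap: 33.4
gripper_force: 35.3
```

Emit:
{"api": "drive_tool", "payload": {
  "series": [
    [[0.04,-0.04,0,0,255],[0.0,0.0,0,0,255],[0,0,0.1,0,255],[0,0,0.2,0,255],[0,0,0.2,0,255],[0,0,0.15,0,255],[0,0,0.08,0,255],[0,0,0,0,255],[0,0,0,0,255]]
  ]
}}

```text
time: 10.2
tcp_pos: [607.5, 182.2, 78.0]
ee_rot: [2.982, 0.987, 0.003]
contact_force: [0.3, 0.4, -0.6]
finger_gap: 33.4
gripper_force: 35.3
```

Run:
```python
from h import *
go(608,183,57.4)
p,d=snap('scene','s3')
c=p[170:345,400:640]
cv2.imwrite('pics/crop3.png',cv2.convertScaleAbs(cv2.resize(c[:,:,::-1],None,fx=3.3,fy=3.3,interpolation=cv2.INTER_CUBIC),alpha=1.5))
```

```text
t 10.2 tcp [607.5 182.2  78. ] q [ 0.11  0.66  1.3  -0.    1.18  1.04] gap 33.4 F [ 0.3  0.4 -0.6]
y_ang -53.4 zax [ 0.002  0.    -1.   ] shares [ 0.006 -0.003  0.138]
```

View pics/crop3.png

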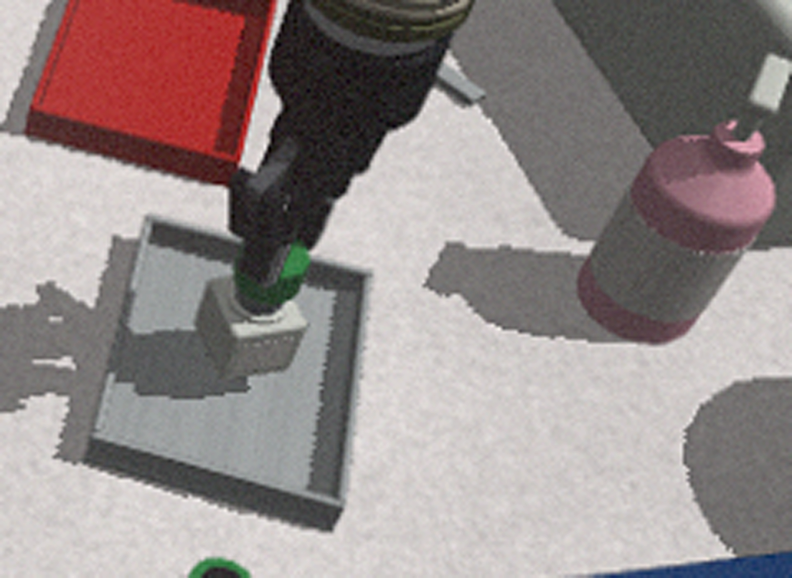

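The jar hangs over the tray centre at crop (250,320), upright and about 20 mm above the floor. I'll lower it gently.

Emit:
{"api": "drive_tool", "payload": {
  "series": [
    [[0,0,0.05,0,255],[0,0,0.04,0,255],[0,0,0.02,0,255],[0,0,0.01,0,255],[0,0,0.005,0,255],[0,0,0,0,255],[0,0,0,0,255]]
  ]
}}

```text
time: 11.12
tcp_pos: [607.0, 182.3, 58.5]
ee_rot: [2.982, 0.988, 0.0]
contact_force: [-0.5, 0.6, -0.7]
finger_gap: 33.0
gripper_force: 35.3
```

Emit:
{"api": "drive_tool", "payload": {
  "series": [
    [[0,0,0.006,0,255],[0,0,0.006,0,255],[0,0,0,0,255],[0,0,0,0,255]]
  ]
}}

```text
time: 11.62
tcp_pos: [607.4, 182.6, 57.5]
ee_rot: [2.982, 0.988, 0.003]
contact_force: [-1.8, 1.7, 5.3]
finger_gap: 33.3
gripper_force: 36.0
```

The force reading shows floor contact (+5 N). I'll release slowly and retreat upward.

Emit:
{"api": "drive_tool", "payload": {
  "series": [
    [[0,0,0,0,120],[0,0,0,0,90],[0,0,0,0,60],[0,0,0,0,30],[0,0,0,0,30],[0,0,-0.1,0,30],[0,0,-0.2,0,30],[0,0,-0.3,0,30],[0,0,-0.3,0,30],[0,0,-0.1,0,30],[0,0,0,0,30],[0,0,0,0,30]]
  ]
}}

```text
time: 13.12
tcp_pos: [606.4, 182.2, 204.9]
ee_rot: [-2.982, -0.987, 0.004]
contact_force: [0.4, 0.0, -0.4]
finger_gap: 75.5
gripper_force: 0.0
```

Run:
```python
from h import *
go(608,183,57.4)
p,d=snap('scene','s4')
c=p[170:350,180:640]
cv2.imwrite('pics/crop4.png',cv2.convertScaleAbs(cv2.resize(c[:,:,::-1],None,fx=1.7,fy=1.7,interpolation=cv2.INTER_CUBIC),alpha=1.5))
```

```text
t 13.125 tcp [606.4 182.2 204.9] q [ 0.11  0.56  1.13 -0.    1.45  1.04] gap 75.5 F [ 0.4  0.  -0.4]
y_ang -53.4 zax [-0.003 -0.    -1.   ] shares [0.014 0.003 0.984]
```

View pics/crop4.png

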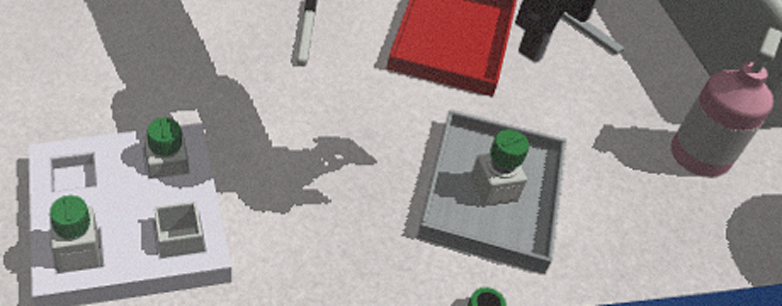

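The jar stands upright in the grey tray at crop (503,165). The other two jars are in place at (68,230) and (165,145), and the gripper is clear.

```bash
python3 -c "
from workcell import ticket
print(ticket.finish_job())"
```

```text
the job is handed in; nothing more can be done
None
```

The loose-capped jar's cap was twisted about 70° in its pocket (by the tool's rotation), and the jar was then lifted out and stood upright on the steel tray floor, with the other two jars left where they were and the job handed in at about 13 s.

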